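# Release the vacuum key left latched in

### The job

One of the four identical push-push keys on the probe station's vacuum control box has been left latched in. Find which one it is (a light, slow tap on each with the fingertips tells: the latched key meets the finger a little lower) and press that key fully in so that it releases and springs back up like the others. Do not push any of the other three far enough to latch it, and leave the things around the box where they are.

Things in the scene. Friction and masses are not known exactly. Their poses are not given: they have to be found in the camera images.
- console: the vacuum control box, fixed: white case 140 (its x) by 280 mm (its y), flat dark top panel 66 mm above the bench. Origin under its centre at bench level, x away from the robot if not turned, y along the key row, z up. Key places at x = -20, y = -92, -46, 0, +46 mm; steel bezel rings 33 mm wide, 3 mm high; at x = -12, y = +104 a flat gauge 52 mm wide, 4 mm high.
- key_a: one of four identical round white push-push key caps, 24 mm diameter, in a row 46 mm apart; which name stands at which place changes. Origin: centre of its flat top face, z up, x and y as the box's. Up, the top is 14 mm above the panel (80 mm above the bench); latched in it rests 3.3 mm lower; the stop is 7 mm below up. It travels straight down only.
- key_b: identical to key_a. Springs of all four keys: they push back with 2 N at the top and 0.8 N more per mm pushed in (4.6 N at the latched depth, 7.6 N at the stop). A 3 N tap thus moves an up key by about 1.3 mm and a latched key not at all; an up key meets the finger 3.3 mm higher than a latched one.
- key_c: identical to key_a. Latch of all four keys (push-push): pushed to 6.5 mm or more below the up position and let go, an up key stays latched in, and a latched key is released and springs up.
- key_d: identical to key_a. Latch of all four keys: pushed less than 5 mm below the up position and let go, an up key comes back up and a latched key goes back to its latched depth, so light, slow taps change nothing.
- positioner: loose bystander: black probe micropositioner with bright micrometer knobs and a probe arm, about 135 by 80 mm, 106 mm high, 0.45 kg; origin under its base. Stands beside the gauge end of the box (to the robot's left).
- wafer_box: loose bystander: flat round pale wafer box, 71 mm diameter, 17 mm high; origin under its centre. Lies on the robot's side of the box.
- screwdriver: loose bystander: screwdriver with yellow handle, 160 mm long, 26 mm thick, lying flat; origin under its middle. Lies to the robot's right of the box.
- tip_box: loose bystander: small blue box with a clear lid for probe tips, 45 by 70 mm, 19 mm high; origin under its centre. Lies beyond the box.

How it is judged:
By the outcome, as a careful person would: the job done as asked, in the order asked, and still so for the second after the job is handed in, with the robot touching nothing.
It also fails if it takes over 42 s, if anything falls off the work surface, if the arm or the gripper's body presses on something with over 40 N, if the wrist force passes 120 N, or if a joint passes its speed limit or range.

### The arm

A 6-joint arm with a two-finger parallel gripper is mounted at the origin on the work surface. World frame = base frame: x ahead of the robot, y to its left, z up, the work surface at z = 0. Lengths are in m, angles in rad, forces in N, time in s.
With the tool pointing down it reaches from about 0.3 to 0.775 m from the base axis. Payload 14.6 kg.
Tool frame: the origin (TCP) lies on the mounting face of the last link; the fingertips stand 199 mm ahead of it and the grasp point (between the pads) lies 180 mm ahead of it; z points along the fingers, y is the line along which they close (so a half turn about z gives the same grasp; the last joint's range is limited). The gripper opens to 94 mm and grips with 3 to 60 N. Pads are 16 mm wide; open, the fingers measure 119 mm over their backs; the gripper's body (75 mm by 177 mm) begins 78 mm behind the grasp point.
Start: joints at [-1.258, 0.3, 1.521, -0, 1.321, -0.067], TCP at [0.204, -0.511, 0.405] pointing down, gripper open.
Joint ranges: [-3.03, 3.03], [-0.79, 2.21], [0.23, 2.52], [-1.04, 4.18], [0, 3.07], [-2.55, 2.55]. Speed limits (rad/s): [2.22, 2.22, 2.57, 3.14, 3.14, 3.14].

### API

Orientations are given as [roll, pitch, yaw] about the fixed x, y, z axes, in that order (R = Rz(yaw) Ry(pitch) Rx(roll)).
In Python, from station import get_obs, camera, hand_in gives the robot as it stands.
- The arm moves only by the tool apply_moves, never from a script. Its argument "increments" is a list of rows, each an object of numbers: "tx", "ty", "tz": the shift along the tool's x, y, z as a fraction of full scale; "ax", "ay", "az": the turn, a rotation vector about the tool's x, y, z as a fraction of full scale. In form: [{"tx": .., "ty": .., "tz": .., "ax": .., "ay": .., "az": ..}, ...]. A call has 1 to 12 rows; each row shifts and turns the commanded pose from where the row before left it, along the tool's axes as they then stand; what a row does not reach is not made up. Full scale, the value 1, is 30 mm for a shift and 5 degrees for a turn. A row lasts 1/8 s, in which the tool goes at most 62.5 mm and 10.7 degrees, less where a joint would pass 70% of its speed; a pose out of reach is approached as far as the arm can. A call with a number of a shift or a turn outside -1 to 1 is refused whole. A call with a gripper value outside its range is refused whole. "jaw" is the closure, from 0 (fully open) to 1 (shut), set as the call begins (left out, the last holds). The fingers move at their own pace and stop on an object; "force" is the grip in N (left out, the last holds). Time passes only in rows, so rows that do not move let the fingers close. It gives the time, the measured TCP pose, the force, the opening and the grip force at its end, in the units of the state.
- get_obs(): the state, without advancing time (a new reading comes with each control period).
- camera(name): name is "side" or "top"; returns a dict with "pixels" (384x512x3 uint8, red, green, blue), "camera_matrix" (3x3 intrinsics, pixels), "dist" ([k1, k2, p1, p2, k3] as OpenCV has them; the pictures are not rectified), "R" (3x3) and "t" (3): a world point X has camera coordinates R X + t. Camera axes: x right, y down, z forward; pixel columns grow to the right and rows downward; lengths in m; the calibration is good to about 2 mm. A picture is of the moment at which its call begins. There is no depth.
- hand_in(): hands the job in; it is judged then, once.
The state is a dict: "time_s": time; "qpos": joint angles; "joint_vel": joint speeds; "tau": joint torques, N m; "ee_pos": TCP position; "eef_rot": TCP orientation; "force": force on the tool from outside, world axes, zero at the start; "moment": the same for the moment, N m; "grip_width": finger opening in m; "grip_force": force on a finger pad.
Only numpy, scipy, OpenCV 4.12 (cv2) and the standard library are available. Lean on these libraries where they do the work, as an engineer would, in place of code of your own. Each camera call takes 0.05 s, during which the arm holds its last target. There are 200 camera calls.

## Working session

There is one attempt and no reset: what is moved stays moved. The work goes in short steps, Python scripts to look and compute and a tool call to move; the robot and the scene stay as the last step left them, time stands still between calls to the robot, and variables do not carry over. Pictures are saved under pics/ and viewed, at most 10 in all, crops included, and the job is handed in when it is done.

Besides the shell and the picture viewer there is one more tool, called after ">>>" by a JSON object that holds its "api" and its "payload". apply_moves: Moves the arm, as the interface text tells. Its arguments: {"type":"object","properties":{"increments":{"type":"array"},"jaw":{"type":"number"},"force":{"type":"number"}},"required":["increments"]}

```bash
mkdir -p pics
python3 - <<'E'
from station import *
import cv2,json
o=get_obs();print({k:o[k] for k in('time_s','ee_pos','eef_rot','force','grip_width')})
for n in('top','side'):
    c=camera(n);cv2.imwrite(f'pics/{n}0.png',c['pixels'][:,:,::-1]);print(n,c['camera_matrix'],c['dist'],c['R'],c['t'])
E
```

```text
{'time_s': 0.0, 'ee_pos': array([ 0.2038971 , -0.51076941,  0.40407595]), 'eef_rot': array([-3.14042173e+00, -1.04867676e-04,  3.79849148e-01]), 'force': array([-0.89113453, -0.57272322, -0.37759772]), 'grip_width': 0.09393261270031643}
top [[402.3939112    0.         261.08212759]
 [  0.         402.3939112  189.8036867 ]
 [  0.           0.           1.        ]] [0.0224121 0.        0.        0.        0.       ] [[ 0.05676414 -0.99838574 -0.00193723]
 [-0.9725663  -0.05485751 -0.22606514]
 [ 0.22559394  0.01471647 -0.97411026]] [0.0108315  0.57285518 1.0802224 ]
side [[352.32517541   0.         251.7938523 ]
 [  0.         352.32517541 191.17331717]
 [  0.           0.           1.        ]] [0.0119501 0.        0.        0.        0.       ] [[ 0.9869474  -0.16004124  0.01793393]
 [-0.08910943 -0.63546792 -0.76696808]
 [ 0.13414296  0.75535907 -0.64143459]] [-0.5572316   0.15010186  0.83340214]
```

View pics/top0.png

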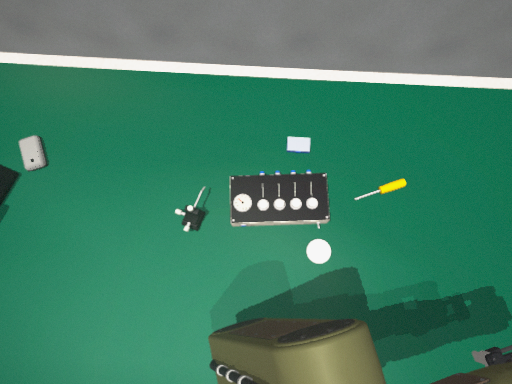

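View pics/side0.png

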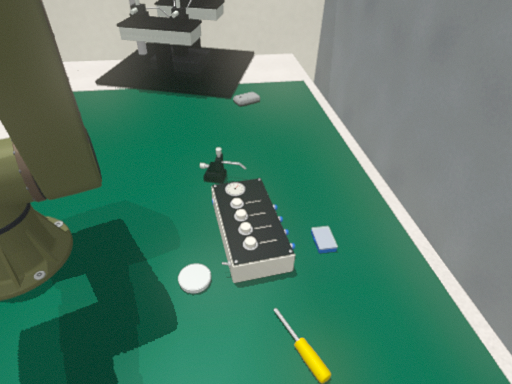

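The top view shows the keys at about (263,205), (279,205), (296,204) and (312,203), with the gauge at (242,203). The side view shows the keys at about (237,203), (241,215), (246,229) and (250,243).

```bash
cat > h.py <<'E'
import numpy as np,cv2
from station import *
def ray(c,p,z):
    u=cv2.undistortPoints(np.array([[p]],float),c['camera_matrix'],c['dist'])[0,0]
    d=c['R'].T@np.array([*u,1]);o=-c['R'].T@c['t'];return o+d*(z-o[2])/d[2]
E
python3 - <<'E'
from h import *
S={'top':[(263,205),(279,205),(296,204),(312,203)],'side':[(237,203),(241,215),(246,229),(250,243)]}
for n in S:
    c=camera(n);g=cv2.cvtColor(c['pixels'],cv2.COLOR_RGB2GRAY)
    pts=[]
    for x,y in S[n]:
        w=g[y-9:y+10,x-9:x+10].astype(float);m=(w>150).astype(np.uint8)
        k,l,s,ce=cv2.connectedComponentsWithStats(m,connectivity=4)
        i=1+np.argmin(np.hypot(*(ce[1:]-9).T)-.02*s[1:,4]);p=ce[i]+[x-9,y-9]
        P=ray(c,p,.078);pts.append(P);print(n,p.round(1),s[i],P.round(4))
    pts=np.array(pts);print(np.linalg.norm(np.diff(pts,axis=0),axis=1),np.degrees(np.arctan2(*(pts[0]-pts[3])[:2])))
    # case corners via top face dark panel
    x0,y0,x1,y1=(220,160,340,235) if n=='top' else (200,170,300,280)
    im=c['pixels'][y0:y1,x0:x1];m=((im.max(2)<70)).astype(np.uint8)
    m=cv2.morphologyEx(m,cv2.MORPH_CLOSE,np.ones((13,13)))
    ct=max(cv2.findContours(m,0,2)[0],key=cv2.contourArea)
    q=np.array([ray(c,p[0]+[x0,y0],.066)[:2] for p in ct],np.float32)
    print('panel',cv2.minAreaRect(q))
    cv2.imwrite(f'pics/{n}c.png',cv2.resize(im[:,:,::-1],None,fx=5,fy=5,interpolation=2))
print(get_obs()['time_s'])
E
```

```text
top [262.7 204.4] [  3   3  12  12 112] [0.527 0.036 0.078]
top [279.2 203.9] [  4   3  12  11 110] [ 0.5309 -0.0099  0.078 ]
top [295.4 203.4] [  3   3  12  12 116] [ 0.5349 -0.0549  0.078 ]
top [311.6 202.8] [  3   3  12  12 110] [ 0.5393 -0.0999  0.078 ]
[0.04608408 0.0451893  0.04520911] -5.162768202095385
panel ((0.5531608462333679, -0.007970049977302551), (0.13297568261623383, 0.2698877453804016), 5.126377105712891)
side [236.4 202.9] [  2   4  14  11 110] [0.5283 0.0224 0.078 ]
side [240.5 214.8] [  2   3  14  12 126] [ 0.5325 -0.0211  0.078 ]
side [245.  228.3] [  1   2  15  13 146] [ 0.5368 -0.0666  0.078 ]
side [249.8 243. ] [  2   2  15  14 159] [ 0.5406 -0.1121  0.078 ]
[0.04364056 0.04569949 0.04573655] -5.244735484159763
panel ((0.5478456616401672, 0.025679320096969604), (0.15421965718269348, 0.3600594699382782), 12.192582130432129)
0.2
```

View pics/topc.png

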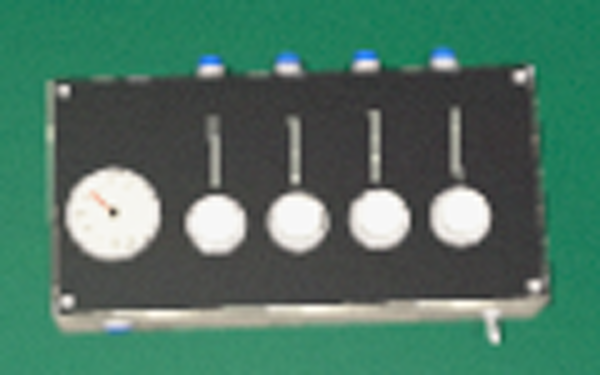

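>>> {"api": "apply_moves", "payload": {"increments": [{"az": 0.83}, {"az": 0.83}, {"az": 0.83}, {"az": 0.83}, {"tx": 0.95, "ty": -0.95}, {"tx": 0.95, "ty": -0.95}, {"tx": 0.95, "ty": -0.95}, {"tx": 0.95, "ty": -0.95}, {"tx": 0.95, "ty": -0.95}, {"tx": 0.95, "ty": -0.95}, {"tx": 0.95, "ty": -0.95}, {"tx": 0.95, "ty": -0.95}], "jaw": 1, "force": 20}}

```text
schema error: expected keys tx, ty, tz, ax, ay, az
```

>>> {"api": "apply_moves", "payload": {"increments": [{"tx": 0, "ty": 0, "tz": 0, "ax": 0, "ay": 0, "az": 0.83}, {"tx": 0, "ty": 0, "tz": 0, "ax": 0, "ay": 0, "az": 0.83}, {"tx": 0, "ty": 0, "tz": 0, "ax": 0, "ay": 0, "az": 0.83}, {"tx": 0, "ty": 0, "tz": 0, "ax": 0, "ay": 0, "az": 0.83}, {"tx": 0.95, "ty": -0.95, "tz": 0, "ax": 0, "ay": 0, "az": 0}, {"tx": 0.95, "ty": -0.95, "tz": 0, "ax": 0, "ay": 0, "az": 0}, {"tx": 0.95, "ty": -0.95, "tz": 0, "ax": 0, "ay": 0, "az": 0}, {"tx": 0.95, "ty": -0.95, "tz": 0, "ax": 0, "ay": 0, "az": 0}, {"tx": 0.95, "ty": -0.95, "tz": 0, "ax": 0, "ay": 0, "az": 0}, {"tx": 0.95, "ty": -0.95, "tz": 0, "ax": 0, "ay": 0, "az": 0}, {"tx": 0.95, "ty": -0.95, "tz": 0, "ax": 0, "ay": 0, "az": 0}, {"tx": 0.95, "ty": -0.95, "tz": 0, "ax": 0, "ay": 0, "az": 0}], "jaw": 1, "force": 20}}

```text
time_s: 1.7
ee_pos: [0.4111, -0.2621, 0.4046]
eef_rot: [-3.142, 0.0, 0.09]
force: [0.8, -1.1, -0.0]
grip_width: 0.0006
grip_force: 0.0
```

>>> {"api": "apply_moves", "payload": {"increments": [{"tx": 0.963, "ty": -0.989, "tz": 0.4, "ax": 0, "ay": 0, "az": 0}, {"tx": 0.963, "ty": -0.989, "tz": 0.4, "ax": 0, "ay": 0, "az": 0}, {"tx": 0.963, "ty": -0.989, "tz": 0.4, "ax": 0, "ay": 0, "az": 0}, {"tx": 0.963, "ty": -0.989, "tz": 0.4, "ax": 0, "ay": 0, "az": 0}, {"tx": 0.963, "ty": -0.989, "tz": 0.4, "ax": 0, "ay": 0, "az": 0}, {"tx": 0, "ty": 0, "tz": 0.6, "ax": 0, "ay": 0, "az": 0}, {"tx": 0, "ty": 0, "tz": 0.6, "ax": 0, "ay": 0, "az": 0}, {"tx": 0, "ty": 0, "tz": 0.4, "ax": 0, "ay": 0, "az": 0}, {"tx": 0, "ty": 0, "tz": 0, "ax": 0, "ay": 0, "az": 0}]}}

```text
time_s: 2.82
ee_pos: [0.5408, -0.1029, 0.296]
eef_rot: [-3.141, 0.001, 0.089]
force: [0.2, 0.9, 1.0]
grip_width: 0.0008
grip_force: 0.0
```

Run:
```python
from h import *
o=get_obs();print(o['ee_pos'],o['force'])
c=camera('side');cv2.imwrite('pics/s1.png',cv2.resize(c['pixels'][150:290,180:340,::-1],None,fx=5,fy=4.2,interpolation=2))
K=np.array([(.5292,.0358),(.5333,-.0101),(.5375,-.0558),(.5416,-.1014)])
P=np.c_[K,np.full(4,.08)];P=np.vstack([P,[*o['ee_pos'][:2],o['ee_pos'][2]-.199]])
p,_=cv2.projectPoints(P,cv2.Rodrigues(c['R'])[0],c['t'],c['camera_matrix'],c['dist']);print((p[:,0]-[180,150])*[5,4.2])
```

```text
[ 0.54075205 -0.1028638   0.2959531 ] [0.24302059 0.87207587 0.95786521]
[[280.43738581 204.60161241]
 [300.99189584 256.26215735]
 [323.42573935 311.99647865]
 [347.56138916 372.49160216]
 [346.69502881 352.45586117]]
```

View pics/s1.png

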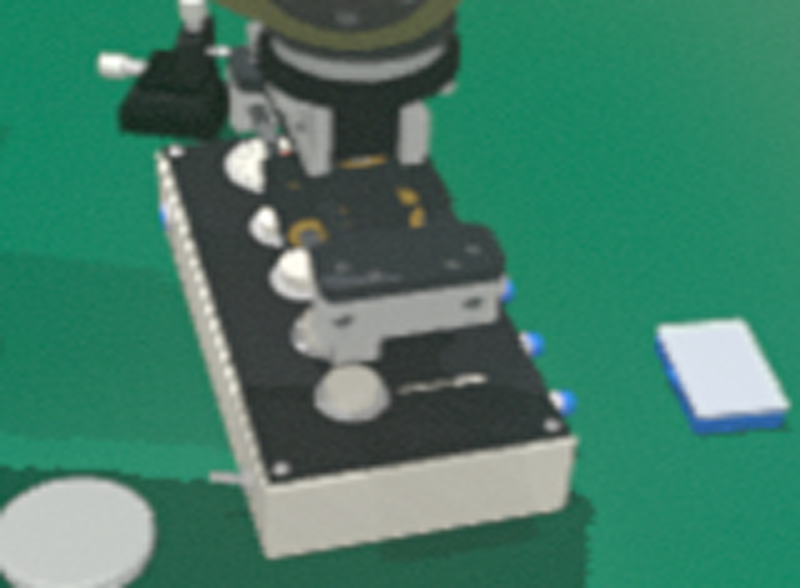

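Fingertip at (355,358) sits right over the nearest key (352,388), consistent with the predictions to about 2 mm. First tap: down to tip z ≈ 0.078, which is at most a 2.5 mm press on an up key.

>>> {"api": "apply_moves", "payload": {"increments": [{"tx": 0, "ty": 0, "tz": 0.2, "ax": 0, "ay": 0, "az": 0}, {"tx": 0, "ty": 0, "tz": 0.2, "ax": 0, "ay": 0, "az": 0}, {"tx": 0, "ty": 0, "tz": 0.06, "ax": 0, "ay": 0, "az": 0}, {"tx": 0, "ty": 0, "tz": 0.03, "ax": 0, "ay": 0, "az": 0}, {"tx": 0, "ty": 0, "tz": 0.03, "ax": 0, "ay": 0, "az": 0}, {"tx": 0, "ty": 0, "tz": 0.03, "ax": 0, "ay": 0, "az": 0}, {"tx": 0, "ty": 0, "tz": 0.03, "ax": 0, "ay": 0, "az": 0}, {"tx": 0, "ty": 0, "tz": 0.03, "ax": 0, "ay": 0, "az": 0}, {"tx": 0, "ty": 0, "tz": 0.03, "ax": 0, "ay": 0, "az": 0}, {"tx": 0, "ty": 0, "tz": 0, "ax": 0, "ay": 0, "az": 0}]}}

```text
time_s: 4.12
ee_pos: [0.541, -0.1025, 0.2775]
eef_rot: [3.142, -0.0, 0.09]
force: [-2.0, 0.3, 3.2]
grip_width: 0.0006
grip_force: 1.6
```

>>> {"api": "apply_moves", "payload": {"increments": [{"tx": 0, "ty": 0, "tz": -0.35, "ax": 0, "ay": 0, "az": 0}, {"tx": 0, "ty": -0.5, "tz": 0, "ax": 0, "ay": 0, "az": 0}, {"tx": 0, "ty": -0.53, "tz": 0, "ax": 0, "ay": 0, "az": 0}, {"tx": 0, "ty": -0.5, "tz": 0, "ax": 0, "ay": 0, "az": 0}, {"tx": 0, "ty": 0, "tz": 0.15, "ax": 0, "ay": 0, "az": 0}, {"tx": 0, "ty": 0, "tz": 0.06, "ax": 0, "ay": 0, "az": 0}, {"tx": 0, "ty": 0, "tz": 0.04, "ax": 0, "ay": 0, "az": 0}, {"tx": 0, "ty": 0, "tz": 0.03, "ax": 0, "ay": 0, "az": 0}, {"tx": 0, "ty": 0, "tz": 0.03, "ax": 0, "ay": 0, "az": 0}, {"tx": 0, "ty": 0, "tz": 0.03, "ax": 0, "ay": 0, "az": 0}, {"tx": 0, "ty": 0, "tz": 0.01, "ax": 0, "ay": 0, "az": 0}, {"tx": 0, "ty": 0, "tz": 0, "ax": 0, "ay": 0, "az": 0}]}}

```text
time_s: 5.62
ee_pos: [0.5369, -0.0568, 0.2776]
eef_rot: [3.141, -0.0, 0.09]
force: [-0.3, -3.0, 3.7]
grip_width: 0.0005
grip_force: 1.5
```

Run:
```python
from h import *
F=[]
for i in range(6): camera('top');o=get_obs();F.append(o['force'])
print(o['time_s'],o['ee_pos'],np.round(F,1)[:,2],np.mean(F,0))
```

```text
5.925 [ 0.5368975  -0.05677356  0.27751853] [2.7 3.6 3.7 2.9 3.1 3. ] [-0.0545869  -2.19703319  3.16525625]
```

>>> {"api": "apply_moves", "payload": {"increments": [{"tx": 0, "ty": 0, "tz": -0.35, "ax": 0, "ay": 0, "az": 0}, {"tx": 0, "ty": -0.5, "tz": 0, "ax": 0, "ay": 0, "az": 0}, {"tx": 0, "ty": -0.53, "tz": 0, "ax": 0, "ay": 0, "az": 0}, {"tx": 0, "ty": -0.5, "tz": 0, "ax": 0, "ay": 0, "az": 0}, {"tx": 0, "ty": 0, "tz": 0.15, "ax": 0, "ay": 0, "az": 0}, {"tx": 0, "ty": 0, "tz": 0.06, "ax": 0, "ay": 0, "az": 0}, {"tx": 0, "ty": 0, "tz": 0.04, "ax": 0, "ay": 0, "az": 0}, {"tx": 0, "ty": 0, "tz": 0.03, "ax": 0, "ay": 0, "az": 0}, {"tx": 0, "ty": 0, "tz": 0.03, "ax": 0, "ay": 0, "az": 0}, {"tx": 0, "ty": 0, "tz": 0.03, "ax": 0, "ay": 0, "az": 0}, {"tx": 0, "ty": 0, "tz": 0.01, "ax": 0, "ay": 0, "az": 0}, {"tx": 0, "ty": 0, "tz": 0, "ax": 0, "ay": 0, "az": 0}]}}

```text
time_s: 7.42
ee_pos: [0.5328, -0.0111, 0.2776]
eef_rot: [3.141, -0.0, 0.09]
force: [0.0, -2.9, 2.8]
grip_width: 0.0004
grip_force: 1.5
```

```bash
cat > f.py <<'E'
from h import *
F=[]
for i in range(6): camera('top');o=get_obs();F.append(o['force'])
print(o['time_s'],o['ee_pos'],np.round(F,1)[:,2],np.mean(F,0))
E
python3 f.py
```

```text
7.725 [ 0.5327641  -0.01107366  0.27751571] [3.8 2.3 2.5 3.8 3.4 2.2] [ 0.08313576 -2.36753015  2.9990745 ]
```

Also up. Test the fourth to confirm.

>>> {"api": "apply_moves", "payload": {"increments": [{"tx": 0, "ty": 0, "tz": -0.35, "ax": 0, "ay": 0, "az": 0}, {"tx": 0, "ty": -0.5, "tz": 0, "ax": 0, "ay": 0, "az": 0}, {"tx": 0, "ty": -0.53, "tz": 0, "ax": 0, "ay": 0, "az": 0}, {"tx": 0, "ty": -0.5, "tz": 0, "ax": 0, "ay": 0, "az": 0}, {"tx": 0, "ty": 0, "tz": 0.15, "ax": 0, "ay": 0, "az": 0}, {"tx": 0, "ty": 0, "tz": 0.06, "ax": 0, "ay": 0, "az": 0}, {"tx": 0, "ty": 0, "tz": 0.04, "ax": 0, "ay": 0, "az": 0}, {"tx": 0, "ty": 0, "tz": 0.03, "ax": 0, "ay": 0, "az": 0}, {"tx": 0, "ty": 0, "tz": 0.03, "ax": 0, "ay": 0, "az": 0}, {"tx": 0, "ty": 0, "tz": 0.03, "ax": 0, "ay": 0, "az": 0}, {"tx": 0, "ty": 0, "tz": 0.01, "ax": 0, "ay": 0, "az": 0}, {"tx": 0, "ty": 0, "tz": 0, "ax": 0, "ay": 0, "az": 0}]}}

```text
time_s: 9.22
ee_pos: [0.5286, 0.0347, 0.2775]
eef_rot: [3.142, 0.0, 0.09]
force: [-0.2, -0.0, 0.7]
grip_width: 0.0006
grip_force: 0.0
```

```bash
python3 f.py
```

```text
9.525 [0.52860581 0.03468873 0.2774801 ] [-0.3  0.4  0.  -1.3 -0.4  0.5] [ 0.20226745 -0.04246628 -0.17035736]
```

The fourth key gives no contact at that height, so it is the latched one. Press it slowly.

>>> {"api": "apply_moves", "payload": {"increments": [{"tx": 0, "ty": 0, "tz": 0.03, "ax": 0, "ay": 0, "az": 0}, {"tx": 0, "ty": 0, "tz": 0.03, "ax": 0, "ay": 0, "az": 0}, {"tx": 0, "ty": 0, "tz": 0.03, "ax": 0, "ay": 0, "az": 0}, {"tx": 0, "ty": 0, "tz": 0.03, "ax": 0, "ay": 0, "az": 0}, {"tx": 0, "ty": 0, "tz": 0.03, "ax": 0, "ay": 0, "az": 0}, {"tx": 0, "ty": 0, "tz": 0.02, "ax": 0, "ay": 0, "az": 0}, {"tx": 0, "ty": 0, "tz": 0.01, "ax": 0, "ay": 0, "az": 0}, {"tx": 0, "ty": 0, "tz": 0, "ax": 0, "ay": 0, "az": 0}]}}

```text
time_s: 10.52
ee_pos: [0.5286, 0.0347, 0.2725]
eef_rot: [3.142, -0.0, 0.09]
force: [-1.7, 0.6, 7.1]
grip_width: 0.0003
grip_force: 3.6
```

```bash
python3 f.py
```

```text
10.825 [0.52860865 0.03467313 0.27245646] [7.2 6.3 7.3 8.  6.9 8. ] [-2.72874224  0.08977455  7.28024438]
```

>>> {"api": "apply_moves", "payload": {"increments": [{"tx": 0, "ty": 0, "tz": 0.02, "ax": 0, "ay": 0, "az": 0}, {"tx": 0, "ty": 0, "tz": 0.02, "ax": 0, "ay": 0, "az": 0}, {"tx": 0, "ty": 0, "tz": 0, "ax": 0, "ay": 0, "az": 0}]}}

```text
time_s: 11.2
ee_pos: [0.5286, 0.0347, 0.2722]
eef_rot: [3.141, -0.001, 0.09]
force: [-9.1, -0.1, 19.3]
grip_width: 0.0004
grip_force: 9.7
```

```bash
python3 f.py
```

```text
11.5 [0.52863932 0.03469624 0.27224562] [20.  18.6 20.1 19.9 19.5 19.9] [-8.33599335 -0.06932969 19.65126221]
```

At the stop. Next: lift 12 mm, then tap again at the same height to confirm the release.

>>> {"api": "apply_moves", "payload": {"increments": [{"tx": 0, "ty": 0, "tz": -0.1, "ax": 0, "ay": 0, "az": 0}, {"tx": 0, "ty": 0, "tz": -0.2, "ax": 0, "ay": 0, "az": 0}, {"tx": 0, "ty": 0, "tz": -0.25, "ax": 0, "ay": 0, "az": 0}, {"tx": 0, "ty": 0, "tz": 0, "ax": 0, "ay": 0, "az": 0}, {"tx": 0, "ty": 0, "tz": 0.15, "ax": 0, "ay": 0, "az": 0}, {"tx": 0, "ty": 0, "tz": 0.06, "ax": 0, "ay": 0, "az": 0}, {"tx": 0, "ty": 0, "tz": 0.04, "ax": 0, "ay": 0, "az": 0}, {"tx": 0, "ty": 0, "tz": 0.03, "ax": 0, "ay": 0, "az": 0}, {"tx": 0, "ty": 0, "tz": 0.03, "ax": 0, "ay": 0, "az": 0}, {"tx": 0, "ty": 0, "tz": 0.02, "ax": 0, "ay": 0, "az": 0}, {"tx": 0, "ty": 0, "tz": 0, "ax": 0, "ay": 0, "az": 0}]}}

```text
time_s: 12.88
ee_pos: [0.5286, 0.0347, 0.2775]
eef_rot: [3.142, 0.0, 0.09]
force: [-2.7, -0.2, 2.9]
grip_width: 0.0005
grip_force: 1.6
```

```bash
python3 f.py
```

```text
13.175 [0.52858414 0.03467841 0.2774852 ] [3.3 3.2 3.9 3.  3.1 3.6] [-2.38814678  0.062754    3.33719655]
```

The key now meets the finger at the up height with 3.3 N, so it has released. Retreat.

>>> {"api": "apply_moves", "payload": {"increments": [{"tx": 0, "ty": 0, "tz": -0.2, "ax": 0, "ay": 0, "az": 0}, {"tx": 0, "ty": 0, "tz": -0.6, "ax": 0, "ay": 0, "az": 0}, {"tx": 0, "ty": 0, "tz": -0.8, "ax": 0, "ay": 0, "az": 0}, {"tx": 0, "ty": 0, "tz": -0.8, "ax": 0, "ay": 0, "az": 0}, {"tx": 0, "ty": 0, "tz": -0.8, "ax": 0, "ay": 0, "az": 0}, {"tx": 0, "ty": 0, "tz": 0, "ax": 0, "ay": 0, "az": 0}, {"tx": 0, "ty": 0, "tz": 0, "ax": 0, "ay": 0, "az": 0}]}}

```text
time_s: 14.05
ee_pos: [0.5285, 0.0347, 0.3726]
eef_rot: [-3.141, 0.001, 0.09]
force: [0.7, -0.5, -0.5]
grip_width: 0.0004
grip_force: 0.0
```

```bash
python3 f.py; python3 -c "
from station import hand_in
print(hand_in())"
```

```text
14.35 [0.52862515 0.03465547 0.37297161] [ 0.4  0.9  0.2 -0.3 -0.3  0.2] [0.03448711 0.38204974 0.21080194]
the job is handed in; nothing more can be done
None
```

The latched key was the one next to the gauge (y = +46 mm); I pressed it to its stop, a second tap found it back up, and the other three were only tapped lightly (about 3 N), with the job handed in at about 14 s.

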